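# Release the can clamp of a paint shaker with a rod, by feel

## Robot

A 7-joint arm with a two-finger parallel gripper is mounted at the origin on the work surface. World frame = base frame: x ahead of the robot, y to its left, z up, the work surface at z = 0. Lengths are in mm, angles in rad, forces in N, time in s.
With the tool pointing down it reaches from about 400 to 850 mm from the base axis. Payload 6.9 kg.
Tool frame: the origin (TCP) lies on the mounting face of the last link; the fingertips stand 173 mm ahead of it and the grasp point (between the pads) lies 155 mm ahead of it; x points along the fingers, y is the direction in which the jaws open and shut, and the axes are right-handed (so a half turn about x gives the same grasp; the last joint's range is limited). The gripper opens to 85 mm and grips with 20 to 120 N. Pads are 22 mm wide; open, the fingers measure 114 mm over their backs; the gripper's body (76 mm by 85 mm) begins 54 mm behind the grasp point. The pads swing forward as they close: fully open they stand 13 mm farther back than shut.
Start: joints at [1.369, 0.507, -0.238, 1.5, 0.126, 1.149, -0.155], TCP at [188.726, -595.819, 404.675] pointing down, gripper open.
Joint ranges: [-3.08, 3.08], [-0.24, 2.05], [-1.43, 1.35], [0, 2.5], [-1.52, 4.66], [0.17, 1.96], [-2.89, 2.89]. Speed limits (rad/s): [2.39, 2.39, 3.14, 3.14, 3.14, 3.14, 3.14].

## Interface

Orientations are given as a unit quaternion [w, x, y, z].
In Python, from station import env, capture, boxes_of, silhouettes gives the robot as it stands. The module is installed in compiled form; this text tells all that it offers.
- The arm moves only by the tool servo_tool, never from a script. Its arguments are lists of equal length, an entry for each row: "slide": the shift along the tool's x, y, z in units of 0.06 m (1.0 is 0.06 m), a list of three; "rotation": the turn, a rotation vector about the tool's x, y, z in units of 0.08 rad (1.0 is 0.08 rad), a list of three; "gripper": the opening, from 0 (shut) to 1 (fully open). A call has 1 to 12 rows; each row shifts and turns the commanded pose from where the row before left it, along the tool's axes as they then stand; what a row does not reach is not made up. A row lasts 1/8 s, in which the tool goes at most 62.5 mm and 10.7 degrees, less where a joint would pass 70% of its speed; a pose out of reach is approached as far as the arm can. A call with a number of a shift or a turn outside -1 to 1 is refused whole. A call with a gripper value outside its range is refused whole. The fingers move at their own pace and stop on an object; the grip force is fixed at half the most. Time passes only in rows, so rows that do not move let the fingers close. It gives the time, the measured TCP pose, the force and the opening at its end, in the units of the state.
- env.read_state(): the state, without advancing time (a new reading comes with each control period).
- capture(name): name is "scene" or "top" or "wrist"; returns a dict with "image" (480x640x3 uint8, blue, green, red), "vfov" (degrees; the focal length in pixels is half the picture's height over the tangent of half this angle, whatever the lens; pixels are square), "cx", "cy" (the principal point, pixels), "dist_coeffs" ([k1, k2, p1, p2, k3] as OpenCV has them; the pictures are not rectified), "R" (3x3) and "t" (3): a world point X has camera coordinates R X + t. Camera axes: x right, y down, z forward; pixel columns grow to the right and rows downward; lengths in mm; the calibration is good to about 2 mm. A picture is of the moment at which its call begins. There is no depth.
- env.job_done(): hands the job in, once; it reports no verdict.
Trained networks look in a picture, given as the dict that the camera call returned (one of the last four; its "shot" number tells which), for a name from the list of things; names that differ only in an ending like _2 or _b are one class to them, and where a whole thing is asked for, a point or a joint stands for the part that bears it (a point fixed in the world has none). Each returns a list of dicts, best first, with "conf" (0 to 1); they miss things now and then, are a little off and sometimes report something else, mostly with a low value. They report only what shows in the picture. A call takes as long as a camera call.
- boxes_of(query, picture): "extent" ([left, top, width, height] in pixels, round what is visible of it).
- silhouettes(query, picture): "pixels" (480x640 bool, what is visible of it) and "extent" ([left, top, width, height] in pixels, round what is visible of it).
The state is a dict: "time": time; "joint_positions": joint angles; "joint_vel": joint speeds; "joint_torque": joint torques, N m; "tcp_pos": TCP position; "orientation": TCP orientation; "contact_force": force on the tool from outside, world axes, zero at the start; "wrist_torque": the same for the moment, N m; "gripper_width": finger opening in mm.
Only numpy, scipy, OpenCV 4.12 (cv2) and the standard library are available. Lean on these libraries where they do the work, as an engineer would, in place of code of your own. Each camera call takes 0.05 s, during which the arm holds its last target. There are 200 camera calls.

## Task

The can clamp of the shaker is held by a release bar behind a slot that nobody can see, somewhere along the upright face under the shaker's hood. Take the release rod, feel along the face with its tip until it finds the slot, and push the bar behind it fully back; then draw the rod out and lay it flat in the tool tray. Leave the cup, the tin, the jug and the flask standing where they are.

Things in the scene. Friction and masses are not known exactly. Their poses are not given: they have to be found in the camera images.
- shaker: Fixed grey bench-top can shaker, 296 mm deep, 330 wide, 130 high; a clamped can at its far part rises to 195 mm. Origin on the table under the middle of the hidden upright face; x points from the robot into the face, y left along it, z up. Solid housings, 130 mm high, stand left and right of the hood, from |y| = 75 to 165 mm, with front at x = -57 mm.
- face_mid (a point): Point on the hidden face (smooth, rigid, upright, 12 mm thick), mid-width, 60 mm up; axes as the shaker's. The face spans y = -75 to +75 mm. It has one slot right through, 20 mm wide (y), 28 mm high, its centre at this height and, differently each time, anywhere from 40 mm right to 40 mm left of this point. The slot does not show from above.
- hood_edge (a point): Middle of the lower front edge of the hood that covers the face: 50 mm in front of the face, 95 mm up. The hood is 35 mm thick (top 130 mm up) and 150 mm wide, between the housings; the space under it is open down to the table.
- bolt (a joint): Release bar behind the slot. 0 = forward, its flat front 14 mm behind the face; grows in metres as it is pushed away along the shaker's +x; 0.025 = fully back, at its stop. Starts at 0 to 0.004, moves with about 3 N plus light damping, stays where left. Its rear, a bright steel bar between hood and can, is seen from above moving towards the can.
- rod_grip (a point): Centre of the black grip of the loose release rod: a block 80 long (x), 18 wide (y), 26 mm high (z). A round steel shank, 12 mm thick, runs from it along +x on the same centre line to a rounded tip 155 mm from this point (195 mm overall). 0.13 to 0.25 kg, balanced 10 to 25 mm from this point towards the tip. Lies flat on the table at first, this point 13 mm up.
- rod_tip (a point): Very tip of the release rod's shank, 155 mm from the centre of the grip along the rod's +x.
- tray: Fixed grey open tool tray, 260 long (x), 160 wide (y), 25 mm high outside, walls and floor 5 mm thick. Origin at the centre of its underside on the table.
- cup: Loose white mixing cup, 80 mm wide, 100 mm high, standing left of the shaker. Origin at the centre of its underside.
- tin: Loose aluminium paint tin, 96 mm wide, 130 mm high, standing right of the shaker. Origin at the centre of its underside.
- jug: Loose white bottle, 100 mm wide, 210 mm high, at the right side. Origin at the centre of its underside.
- flask: Loose blue bottle, 80 mm wide, 190 mm high, at the left side. Origin at the centre of its underside.

How it is judged:
By the outcome, as a careful person would: the job done as asked, in the order asked, and still so for the second after the job is handed in, with the robot touching nothing.
It also fails if it takes over 61 s, if anything falls off the work surface, if the arm or the gripper's body presses on something with over 40 N, if the wrist force passes 120 N, or if a joint passes its speed limit or range.

## Working session

There is one attempt and no reset: what is moved stays moved. The work goes in short steps, Python scripts to look and compute and a tool call to move; the robot and the scene stay as the last step left them, time stands still between calls to the robot, and variables do not carry over. Pictures are saved under pics/ and viewed, about 8 in all and at most 12, crops included, and the job is handed in when it is done.

Besides the shell and the picture viewer there is one more tool, called by a JSON object that holds its "api" and its "payload", one argument or row to a line. servo_tool: Moves the arm, as the interface text tells. Its arguments: {"type":"object","properties":{"slide":{"type":"array"},"rotation":{"type":"array"},"gripper":{"type":"array"}},"required":["slide","rotation","gripper"]}

```bash
mkdir -p pics; cat > h.py <<'E'
import numpy as np, cv2
from station import env, capture, boxes_of, silhouettes
def K(p):
    f=240/np.tan(np.radians(p["vfov"])/2); return np.array([[f,0,p["cx"]],[0,f,p["cy"]],[0,0,1.]])
def ray(p,uv,z):
    d=np.array(p["dist_coeffs"],float);R=np.array(p["R"]);t=np.array(p["t"])
    n=cv2.undistortPoints(np.array(uv,float).reshape(-1,1,2),K(p),d).reshape(-1,2)
    c=-R.T@t; D=np.c_[n,np.ones(len(n))]@R
    return c+D*((z-c[2])/D[:,2])[:,None]
def proj(p,X):
    r,_=cv2.Rodrigues(np.array(p["R"])); return cv2.projectPoints(np.array(X,float).reshape(-1,1,3),r,np.array(p["t"],float),K(p),np.array(p["dist_coeffs"],float))[0].reshape(-1,2)
E
cat > a.py <<'E'
from h import *
ims=[]
for n in ("top","scene"):
    p=capture(n); cv2.imwrite(f"pics/{n}0.png",p["image"]); np.save(f"{n}0.npy",p,allow_pickle=True)
    print(n,p["vfov"],"cam",(-np.array(p["R"]).T@np.array(p["t"])).round(),p["dist_coeffs"])
    for q in ("shaker","rod_grip","tray","cup","tin","jug","flask","bolt"):
        s=silhouettes(q,p)
        for k in s[:2]: 
            m=k["pixels"].astype(np.uint8); cs=cv2.findContours(m,0,2)[0]
            if not cs: continue
            r=cv2.minAreaRect(max(cs,key=cv2.contourArea)); print(q,round(k["conf"],2),k["extent"],np.round(cv2.boxPoints(r)).tolist())
print(env.read_state())
E
python3 a.py
```

```text
top 45.414889763786746 cam [ 372.   16. 1619.] [0.00733537 0.         0.         0.         0.        ]
shaker 0.85 [238.3, 127.6, 138.1, 125.4] [[237.0, 141.0], [362.0, 125.0], [377.0, 239.0], [252.0, 255.0]]
rod_grip 0.59 [206.2, 240.8, 8.6, 72.5] [[204.0, 309.0], [210.0, 240.0], [218.0, 240.0], [212.0, 309.0]]
tray 0.97 [385.0, 252.3, 77.1, 101.3] [[388.0, 260.0], [448.0, 250.0], [463.0, 344.0], [403.0, 354.0]]
cup 0.78 [162.8, 189.2, 37.3, 35.2] [[160.0, 211.0], [173.0, 186.0], [205.0, 201.0], [192.0, 227.0]]
tin 0.8 [426.9, 180.8, 43.4, 42.2] [[419.0, 207.0], [451.0, 175.0], [476.0, 200.0], [444.0, 232.0]]
jug 0.62 [496.3, 242.9, 52.5, 42.9] [[490.0, 258.0], [540.0, 237.0], [554.0, 272.0], [504.0, 292.0]]
flask 0.8 [76.4, 256.3, 47.1, 36.9] [[73.0, 284.0], [82.0, 254.0], [128.0, 269.0], [118.0, 299.0]]
scene 45.12850148953006 cam [1557. -159. 1089.] [-0.02083416  0.          0.          0.          0.        ]
shaker 0.69 [248.0, 219.4, 183.6, 165.7] [[241.0, 250.0], [400.0, 204.0], [439.0, 340.0], [280.0, 386.0]]
rod_grip 0.8 [407.0, 202.5, 20.1, 53.2] [[404.0, 204.0], [412.0, 
[... 658 characters left out ...]
, 'joint_positions': array([ 1.36950165,  0.50745396, -0.23762592,  1.50018176,  0.12572788,
        1.14889735, -0.15480451]), 'joint_vel': array([ 0.00017196,  0.00066886, -0.00154823,  0.00073895, -0.00051779,
       -0.00181579, -0.00044463]), 'joint_torque': array([ 1.85409417e-04, -6.20344591e+01, -2.18469948e+00, -2.49959296e+01,
        1.39711963e-02,  2.17657616e-03, -1.87708980e-05]), 'tcp_pos': array([ 188.73316416, -595.81652918,  404.71079784]), 'orientation': array([ 0.10805978,  0.69880388,  0.10802965, -0.69880313]), 'contact_force': array([0.13637601, 1.14404963, 0.73855281]), 'wrist_torque': array([-0.0087856 , -0.02377023,  0.00603434]), 'gripper_width': 85.5522873710535}
```

```bash
python3 - <<'E'
import cv2
a=cv2.imread("pics/top0.png")[100:380,130:510]; cv2.imwrite("pics/t1.png",cv2.resize(a,None,fx=2.1,fy=2.1,interpolation=2))
a=cv2.imread("pics/scene0.png")[130:390,120:500]; cv2.imwrite("pics/s1.png",cv2.resize(a,None,fx=2.1,fy=2.1,interpolation=2))
E
```

```text
(no output)
```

View pics/t1.png

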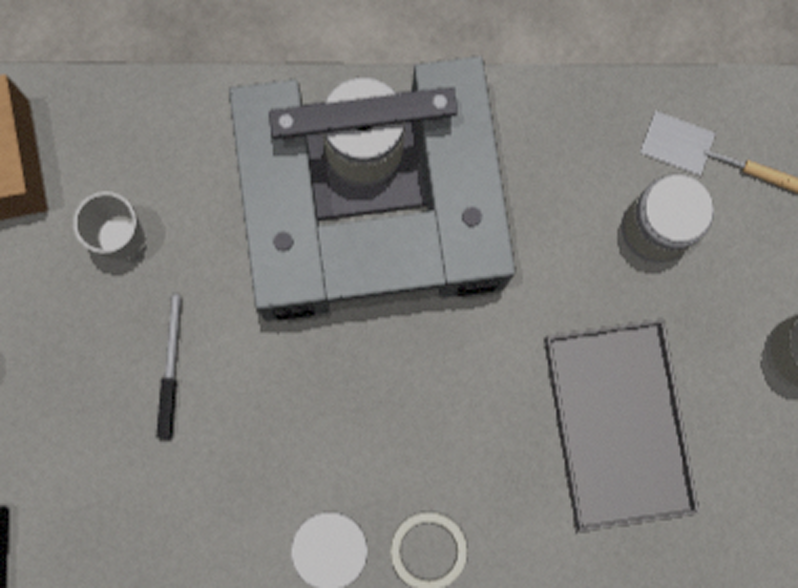

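View pics/s1.png

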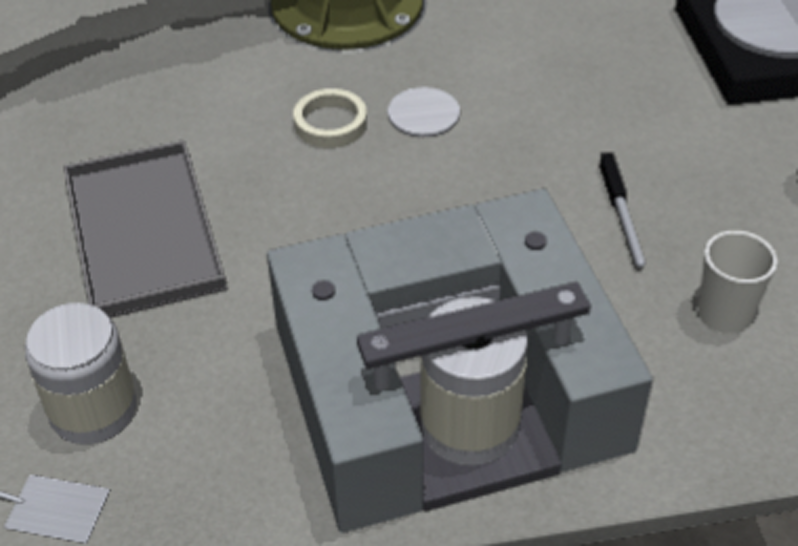

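The top view shows the rod at left with its tip at crop (177,293) and its tail at (165,438), pointing about +x. The shaker's top corners are (258,303), (511,272), (482,58) and (231,88). The tray corners are (546,338), (662,323), (694,512) and (578,530). The scene view agrees with the layout.

```bash
cat > b.py <<'E'
from h import *
from scipy.optimize import least_squares
from scipy.spatial.transform import Rotation as Ro
P=np.load("top0.npy",allow_pickle=True).item();S=np.load("scene0.npy",allow_pickle=True).item()
T=lambda c:np.array(c,float)/2.1+[130,100]-0.25
Sc=lambda c:np.array(c,float)/2.1+[120,130]-0.25
def tf(v,L): c,s=np.cos(v[2]),np.sin(v[2]); L=np.array(L,float); return np.c_[v[0]+c*L[:,0]-s*L[:,1],v[1]+s*L[:,0]+c*L[:,1],L[:,2]]
def fit(obs,x0,name):
    f=lambda v:np.concatenate([(proj(p,tf(v,L))-u).ravel() for p,L,u in obs])
    r=least_squares(f,x0,x_scale=[100,100,1],loss="soft_l1"); print(name,r.x[:2].round(1),"yaw",r.x[2].round(4),"res px",f(r.x).reshape(-1,2).round(1).tolist()); return r.x
shL=[[-57,165,130],[-57,-165,130],[239,-165,130],[239,165,130]]
sh=[(P,shL,T([[258,303],[511,272],[482,58],[231,88]]))]; ss=[(S,[shL[1],shL[0],shL[3]],Sc([[268,252],[545,190],[650,379]]))]
trL=[[130,80,25],[130,-80,25],[-130,-80,25],[-130,80,25]]
t=[(P,trL,T([[546,338],[662,323],[694,512],[578,530]]))]; ts=[(S,trL,Sc([[224,288],[97,312],[66,166],[184,144]]))]
rl=[[155,0,13],[-40,0,13]]
r=[(P,rl,T([[177,294],[165,438]]))]; rs=[(S,rl,Sc([[641,266],[606,154]]))]
fit(sh,[700,50,.1],"sh top");a=fit(sh+ss,[700,50,.1],"sh both")
fit(t,[450,-250,.1],"tray top");b=fit(t+ts,[450,-250,.1],"tray both")
fit(r,[450,300,.0],"rod top");fit(rs,[450,300,.0],"rod sc");fit(r+rs,[450,300,.0],"rod both")
for q in ("cup","tin","jug","flask"):pass
q=env.read_state()["orientation"]; print(Ro.from_quat(q[[1,2,3,0]]).as_matrix().round(3))
p=P["image"]
for s,z,nm in ((T([[106,224]]),100,"cup"),(T([[676,210]]),130,"tin")): print(nm,ray(P,s,z).round())
p=S; 
E
python3 b.py
```

```text
sh top [660.4   1.5] yaw 0.1328 res px [[-0.8, 3.2], [3.2, 1.3], [0.5, -3.6], [-1.3, -2.5]]
sh both [661.4   2.1] yaw 0.1312 res px [[-1.0, 2.7], [2.9, 1.0], [0.4, -3.9], [-1.3, -3.0], [-2.4, -1.2], [-0.3, -1.4], [2.3, 2.3]]
tray top [ 442.8 -314.5] yaw 0.1387 res px [[-0.6, -0.9], [0.2, -1.7], [1.4, 1.1], [-0.6, 1.0]]
tray both [ 446.1 -314.9] yaw 0.1407 res px [[-0.6, -2.0], [0.2, -2.9], [1.6, -0.2], [-0.4, -0.2], [0.9, -4.9], [-3.3, -1.3], [-0.7, -0.3], [1.1, -1.9]]
rod top [466.3 284.9] yaw -0.0607 res px [[0.0, -0.4], [-0.0, 0.3]]
rod sc [462. 289.] yaw -0.0642 res px [[-0.1, -0.9], [0.1, 1.4]]
rod both [465.5 286.5] yaw -0.0618 res px [[-0.5, -0.1], [-0.6, 0.6], [-0.4, 0.2], [-0.5, 2.3]]
[[ 0.     0.302 -0.953]
 [-0.    -0.953 -0.302]
 [-1.     0.     0.   ]]
cup [[697. 354. 100.]]
tin [[ 709. -372.  130.]]
```

{"api": "servo_tool", "payload": {
  "slide": [
    [-1, 0, 0],
    [0, 0, -0.9],
    [0, 0, -0.9],
    [0, 0, -0.9],
    [0, -0.5, -0.9],
    [0, -1, 0],
    [0, -1, 0],
    [0, -1, 0],
    [0, -1, 0],
    [0, -1, 0],
    [0, -1, 0],
    [0, -1, 0]
  ],
  "rotation": [
    [0.92, 0, 0],
    [0.92, 0, 0],
    [0.92, 0, 0],
    [0.92, 0, 0],
    [0.92, 0, 0],
    [0, 0, 0],
    [0, 0, 0],
    [0, 0, 0],
    [0, 0, 0],
    [0, 0, 0],
    [0, 0, 0],
    [0, 0, 0]
  ],
  "gripper": [1, 1, 1, 1, 1, 1, 1, 1, 1, 1, 1, 1]
}}

```text
time: 2.4
tcp_pos: [427.5, -118.2, 465.0]
orientation: [-0.022, 0.707, -0.022, -0.706]
contact_force: [0.9, 0.2, 0.8]
gripper_width: 85.4
```

```bash
cat > go.py <<'E'
# usage: go.py x y z yaw(of tool -y axis = left; yaw 0 => tool y=-Y) : remaining move in tool units
from h import *; import sys
from scipy.spatial.transform import Rotation as Ro
def base(yaw):
    c,s=np.cos(yaw),np.sin(yaw); X=np.array([0,0,-1.]);Y=np.array([s,-c,0]);return np.c_[X,Y,np.cross(X,Y)]
s=env.read_state(); q=s["orientation"]; R=Ro.from_quat(q[[1,2,3,0]]).as_matrix()
g=s["tcp_pos"]+R[:,0]*155
print("t",round(s["time"],2),"grasp",g.round(1),"yaw",np.arctan2(R[0,1],-R[1,1]).round(4),"down",R[:,0].round(4),"F",s["contact_force"].round(1),"M",s["wrist_torque"].round(2),"w",s["gripper_width"].round(1),"jv",abs(s["joint_vel"]).max().round(3))
if len(sys.argv)>4:
    x,y,z,yaw=map(float,sys.argv[1:5]); B=base(yaw)
    print("rot units",(Ro.from_matrix(R.T@B).as_rotvec()/.08).round(3)); d=np.array([x,y,z])-(s["tcp_pos"]+B[:,0]*155)
    print("slide units after rot",(B.T@d/60).round(3),"before",(R.T@d/60).round(3))
E
python3 go.py 455.5 287 120 -0.062
```

```text
Traceback (most recent call last):
  File "go.py", line 8, in <module>
    print("t",round(s["time"],2),"grasp",g.round(1),"yaw",np.arctan2(R[0,1],-R[1,1]).round(4),"down",R[:,0].round(4),"F",s["contact_force"].round(1),"M",s["wrist_torque"].round(2),"w",s["gripper_width"].round(1),"jv",abs(s["joint_vel"]).max().round(3))
                                                                                                                                                                                        ^^^^^^^^^^^^^^^^^^^^^^^^
AttributeError: 'float' object has no attribute 'round'
```

```bash
python3 - <<'E'
from h import *
P=np.load("top0.npy",allow_pickle=True).item()
im=P["image"][115:270,225:385]; cv2.imwrite("pics/t2.png",cv2.resize(im,None,fx=5,fy=5,interpolation=1)[:775,:800][:600] if 0 else cv2.resize(im,(640,600),interpolation=cv2.INTER_CUBIC))
print(im.shape)
E
```

```text
(155, 160, 3)
```

View pics/t2.png

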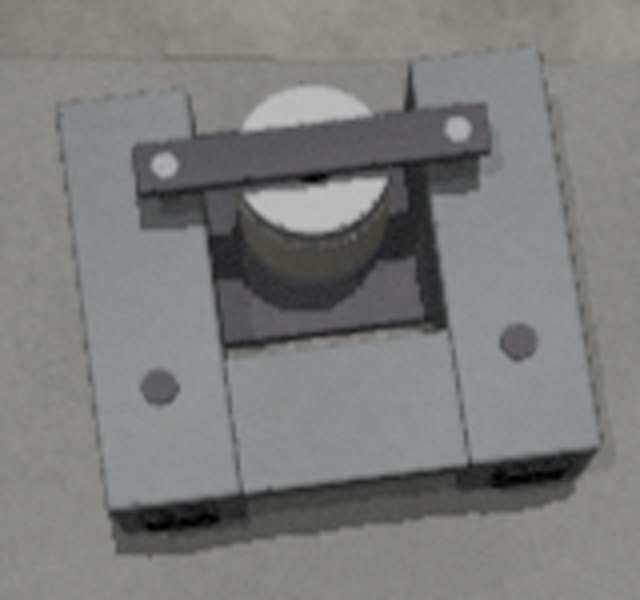

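```bash
sed -i 's/s\["gripper_width"\].round(1)/round(float(s["gripper_width"]),1)/' go.py; cat > c.py <<'E'
from b import *
U=lambda c:np.array(c,float)/[4,600/155]+[225,115]-0.37
u=U([[110,508],[600,449],[541,47],[58,104],[243,494],[468,467]])
us=Sc([[268,252],[545,190],[650,379]])
def L(D): return [[-57,165,130],[-57,-165,130],[D,-165,130],[D,165,130],[-50,75,130],[-50,-75,130]]
for useS in (0,1):
    def f(v):
        l=L(v[3]); a=(proj(P,tf(v,l))-u).ravel()
        return np.r_[a,(proj(S,tf(v,[l[1],l[0],l[3]]))-us).ravel()*.7] if useS else a
    r=least_squares(f,[660,0,.13,220],x_scale=[100,100,1,100]); print("SH",r.x.round(3),f(r.x).reshape(-1,2).round(1).tolist())
print("front mid",ray(P,u[:2].mean(0)[None],130),"yaw", [np.arctan2(*( -(a-b)[[0,1]]*[1,-1])) for a,b in [ray(P,u[:2],130)]])
E
python3 c.py | grep -E "SH|front"; python3 go.py 455.5 287 120 -0.062
```

```text
SH [6.57984e+02 2.62400e+00 1.26000e-01 2.33662e+02] [[-0.9, 1.9], [1.1, 1.3], [0.4, 0.0], [-0.3, -0.1], [-0.3, -1.5], [-0.0, -1.7]]
SH [6.59137e+02 2.87800e+00 1.25000e-01 2.32581e+02] [[-1.0, 1.4], [1.0, 0.9], [0.4, 0.0], [-0.3, -0.1], [-0.4, -1.9], [-0.1, -2.1], [-1.4, -1.6], [0.1, -1.3], [0.4, -0.3]]
front mid [[605.53200106  -3.64672264 130.        ]] yaw [np.float64(0.12370902551050855)]
t 2.4 grasp [ 427.6 -118.3  310. ] yaw -0.0613 down [ 9.e-04 -3.e-04 -1.e+00] F [0.9 0.2 0.8] M [ 0.01 -0.07  0.01] w 85.4 jv 1.05
rot units [ 0.009 -0.012 -0.004]
slide units after rot [ 3.167 -6.77  -0.048] before [ 3.165 -6.771 -0.05 ]
```

{"api": "servo_tool", "payload": {
  "slide": [
    [0, -1, 0],
    [0, -1, 0],
    [0, -1, 0],
    [0, -1, 0],
    [0.5, -1, 0],
    [1, -1, 0],
    [1, -0.5, 0],
    [0, 0, 0],
    [0, 0, 0]
  ],
  "rotation": [
    [0, 0, 0],
    [0, 0, 0],
    [0, 0, 0],
    [0, 0, 0],
    [0, 0, 0],
    [0, 0, 0],
    [0, 0, 0],
    [0, 0, 0],
    [0, 0, 0]
  ],
  "gripper": [1, 1, 1, 1, 1, 1, 1, 1, 1]
}}

```text
time: 3.52
tcp_pos: [450.6, 246.7, 337.5]
orientation: [-0.022, 0.707, -0.022, -0.707]
contact_force: [0.1, -0.8, 1.5]
gripper_width: 85.6
```

```bash
python3 go.py 455.5 287 13 -0.062; python3 - <<'E'
from h import *
p=capture("wrist"); np.save("w0.npy",p,allow_pickle=True); cv2.imwrite("pics/w0.png",p["image"])
for k in silhouettes("rod_grip",p)[:2]:
    m=k["pixels"].astype(np.uint8); cs=cv2.findContours(m,0,2)[0]; c=max(cs,key=cv2.contourArea)
    b=cv2.boxPoints(cv2.minAreaRect(c)); print(k["conf"],k["extent"],b.round().tolist()); w=ray(p,b,13); print(w.round(1).tolist())
E
```

```text
t 3.52 grasp [450.7 246.7 182.5] yaw -0.0615 down [ 5.e-04 -2.e-04 -1.e+00] F [ 0.1 -0.8  1.5] M [-0.01 -0.02  0.04] w 85.6 jv 0.031
rot units [ 0.006 -0.007 -0.002]
slide units after rot [ 2.825 -0.675 -0.04 ] before [ 2.825 -0.675 -0.039]
0.81 [238.6, 1.7, 36.6, 269.6] [[237.0, 0.0], [268.0, -1.0], [277.0, 268.0], [246.0, 269.0]]
[[607.4, 287.8, 13.0], [606.5, 267.4, 13.0], [422.6, 277.5, 13.0], [423.3, 301.3, 13.0]]
```

View pics/w0.png

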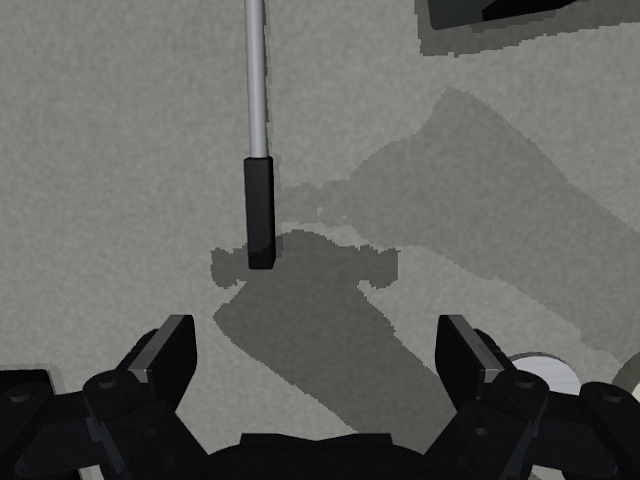

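The wrist view shows the grip's front edge at (258.5,158), its rear edge near (261.5,264), and the shank going up past (254,0).

```bash
python3 - <<'E'
from h import *
p=np.load("w0.npy",allow_pickle=True).item()
print(ray(p,[[258.5,158],[261.5,262]],26).round(1)); a=ray(p,[[253.5,2],[258.5,152]],17).round(1);print(a, np.arctan2(*(a[0]-a[1])[[1,0]]))
print(ray(p,[[261.5,268]],0).round(1))
E
```

```text
[[505.4 281.4  26. ]
 [431.9 286.6  26. ]]
[[604.3 276.7  17. ]
 [509.1 282.3  17. ]] -0.05875582271572297
[[418.8 291.2   0. ]]
```

{"api": "servo_tool", "payload": {
  "slide": [
    [0, -0.633, -0.05],
    [0.7, 0, 0],
    [0.8, 0, 0],
    [0.7, 0, 0],
    [0.35, 0, 0],
    [0.1, 0, 0],
    [0, 0, 0],
    [0, 0, 0]
  ],
  "rotation": [
    [0, 0, 0],
    [0, 0, 0],
    [0, 0, 0],
    [0, 0, 0],
    [0, 0, 0],
    [0, 0, 0],
    [0, 0, 0],
    [0, 0, 0]
  ],
  "gripper": [1, 1, 1, 1, 1, 1, 1, 1]
}}

```text
time: 4.62
tcp_pos: [456.2, 284.9, 179.1]
orientation: [-0.022, 0.708, -0.021, -0.706]
contact_force: [0.1, 0.7, 0.4]
gripper_width: 85.2
```

```bash
python3 go.py 456 284.5 22 -0.061
```

```text
t 4.62 grasp [456.5 285.1  24.1] yaw -0.0619 down [ 0.0022  0.0013 -1.    ] F [0.1 0.7 0.4] M [-0.09  0.01 -0.02] w 85.2 jv 0.005
rot units [-0.011 -0.027  0.018]
slide units after rot [0.035 0.007 0.002] before [0.035 0.007 0.002]
```

{"api": "servo_tool", "payload": {
  "slide": [
    [0.03, 0, 0],
    [0, 0, 0],
    [0, 0, 0],
    [0, 0, 0],
    [0, 0, 0],
    [0, 0, 0],
    [0, 0, 0],
    [0, 0, 0]
  ],
  "rotation": [
    [0, 0, 0],
    [0, 0, 0],
    [0, 0, 0],
    [0, 0, 0],
    [0, 0, 0],
    [0, 0, 0],
    [0, 0, 0],
    [0, 0, 0]
  ],
  "gripper": [0.8, 0.5, 0, 0, 0, 0, 0, 0]
}}

```text
time: 5.62
tcp_pos: [455.6, 285.1, 176.1]
orientation: [-0.022, 0.707, -0.021, -0.707]
contact_force: [-0.3, 0.4, 5.6]
gripper_width: 16.7
```

```bash
python3 go.py 456 284.5 22 -0.061
```

```text
t 5.62 grasp [455.7 285.2  21.1] yaw -0.061 down [ 5.e-04  6.e-04 -1.e+00] F [-0.3  0.4  5.6] M [0.13 0.21 0.01] w 16.7 jv 0.002
rot units [-0.    -0.005  0.008]
slide units after rot [-0.014  0.01  -0.008] before [-0.014  0.01  -0.008]
```

{"api": "servo_tool", "payload": {
  "slide": [
    [-0.3, 0, 0],
    [-0.6, 0, 0],
    [-0.7, 0, 0],
    [-0.7, 0, 0],
    [-0.5, 0, 0],
    [0, 0, 0],
    [0, 0, 0],
    [0, 0, 0],
    [0, 0.3, 0.3],
    [0, 0.6, 0.4],
    [0, 0.7, 0.4],
    [0, 0.7, 0.19]
  ],
  "rotation": [
    [0, 0, 0],
    [0, 0, 0],
    [0, 0, 0],
    [0, 0, 0],
    [-0.4, 0, 0],
    [-0.65, 0, 0],
    [-0.65, 0, 0],
    [-0.625, 0, 0],
    [0, 0, 0],
    [0, 0, 0],
    [0, 0, 0],
    [0, 0, 0]
  ],
  "gripper": [0, 0, 0, 0, 0, 0, 0, 0, 0, 0, 0, 0]
}}

```text
time: 7.12
tcp_pos: [394.5, 136.7, 343.3]
orientation: [-0.045, -0.705, -0.044, 0.706]
contact_force: [-0.2, 0.1, -1.6]
gripper_width: 16.9
```

{"api": "servo_tool", "payload": {
  "slide": [
    [0, 0.7, 0],
    [0, 0.7, 0],
    [0, 0.5, 0],
    [0, 0.17, 0],
    [0, 0, 0],
    [0, 0, 0]
  ],
  "rotation": [
    [0, 0, 0],
    [0, 0, 0],
    [0, 0, 0],
    [0, 0, 0],
    [0, 0, 0],
    [0, 0, 0]
  ],
  "gripper": [0, 0, 0, 0, 0, 0]
}}

```text
time: 7.88
tcp_pos: [411.3, 16.2, 343.8]
orientation: [-0.044, -0.706, -0.045, 0.706]
contact_force: [-0.5, 0.4, -2.0]
gripper_width: 16.7
```

```bash
python3 go.py 411.5 15.5 69 0.125; python3 - <<'E'
from h import *
t=capture("top"); np.save("t3.npy",t,allow_pickle=True); w=capture("wrist"); np.save("w3.npy",w,allow_pickle=True)
a=cv2.resize(t["image"][110:330,225:385],(480,660))[:600]; b=cv2.resize(w["image"],None,fx=.6,fy=.6)
o=np.zeros((600,800,3),np.uint8); o[:,:416]=a[:,:416]; o[:288,416:800]=b; cv2.imwrite("pics/m3.png",o)
E
```

```text
t 7.88 grasp [411.2  16.3 188.8] yaw 0.1265 down [-1.e-04  6.e-04 -1.e+00] F [-0.5  0.4 -2. ] M [0.   0.03 0.02] w 16.7 jv 0.006
rot units [0.019 0.001 0.008]
slide units after rot [ 1.997  0.012 -0.003] before [ 1.997  0.013 -0.003]
```

View pics/m3.png

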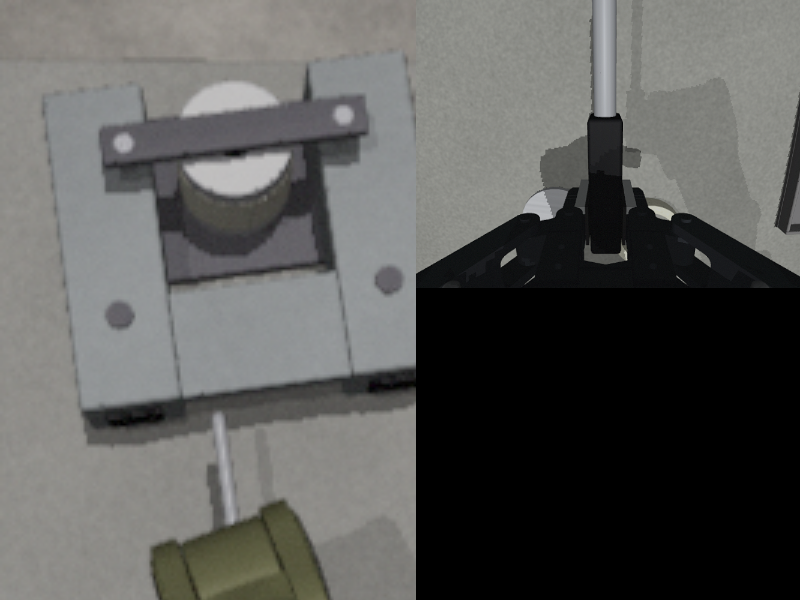

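The wrist view shows the rod straight in the pads. The top view shows the tip at (298,247.7), just in front of the hood.

```bash
python3 - <<'E'
from h import *
p=np.load("t3.npy",allow_pickle=True).item()
for z in (170,180,190): print(z,ray(p,[[298,247.5]],z).round(1), end=" ")
g=np.array([411.2,16.3]); u=np.array([np.cos(.1265),np.sin(.1265)]); print("expected tip",g+165*u)
h=ray(p,[[225+180/3,110+397/3],[225+352/3,110+375/3]],130); print("hood front seams",h.round(1), "mid",h.mean(0).round(1),"yaw",np.arctan2(h[0,0]-h[1,0],-(h[0,1]-h[1,1])))
w=np.load("w3.npy",allow_pickle=True).item(); R=np.array(w["R"]);print("wristcam",(-R.T@np.array(w["t"])).round(1))
for L in (0,-8): print(proj(w,[np.r_[g+d*u,180.] for d in (50,70,90)]).round(1).tolist())
E
```

```text
170 [[575.4  36.2 170. ]] 180 [[574.  36. 180.]] 190 [[572.6  35.9 190. ]] expected tip [574.88157393  37.1168767 ]
hood front seams [[594.8  70.9 130. ]
 [614.1 -79.9 130. ]] mid [604.4  -4.5 130. ] yaw -3.014442193895373
wristcam [479.4  24.6 313.4]
[[314.7, 191.9], [314.6, 128.7], [314.5, 61.1]]
[[314.7, 191.9], [314.6, 128.7], [314.5, 61.1]]
```

{"api": "servo_tool", "payload": {
  "slide": [
    [0.6, 0.01, 0],
    [0.7, 0, 0],
    [0.5, 0, 0],
    [0.2, 0, 0],
    [0, 0, -0.3],
    [0, 0, -0.4],
    [0, 0, -0.3],
    [0, 0, -0.15],
    [0, 0, 0],
    [0, 0, 0]
  ],
  "rotation": [
    [0, 0, 0],
    [0, 0, 0],
    [0, 0, 0],
    [0, 0, 0],
    [0, 0, 0],
    [0, 0, 0],
    [0, 0, 0],
    [0, 0, 0],
    [0, 0, 0],
    [0, 0, 0]
  ],
  "gripper": [0, 0, 0, 0, 0, 0, 0, 0, 0, 0]
}}

```text
time: 9.22
tcp_pos: [479.1, 23.0, 223.9]
orientation: [-0.044, -0.705, -0.044, 0.706]
contact_force: [0.2, -0.3, -1.1]
gripper_width: 17.0
```

```bash
cat >> go.py <<'E'
u=np.array([np.cos(.125),np.sin(.125)]);v=np.array([-u[1],u[0]]);d=g[:2]-[658,2.6]
print("tip in shaker x %.1f y %.1f z %.1f"%(d@u+165,d@v+165*np.sin(np.arctan2(R[0,1],-R[1,1])-.125),g[2]-9),"F along x,y: %.1f %.1f"%(s["contact_force"][:2]@u,s["contact_force"][:2]@v))
E
python3 go.py
```

```text
t 9.22 grasp [479.   23.   68.9] yaw 0.125 down [-8.e-04 -3.e-04 -1.e+00] F [ 0.2 -0.3 -1.1] M [ 0.01  0.06 -0.01] w 17.0 jv 0.003
tip in shaker x -10.0 y 42.5 z 59.9 F along x,y: 0.1 -0.3
```

{"api": "servo_tool", "payload": {
  "slide": [
    [0, 0, -0.03],
    [0, 0, -0.03],
    [0, 0, -0.03],
    [0, 0, 0]
  ],
  "rotation": [
    [0, 0, 0],
    [0, 0, 0],
    [0, 0, 0],
    [0, 0, 0]
  ],
  "gripper": [0, 0, 0, 0]
}}

```text
time: 9.72
tcp_pos: [485.4, 23.8, 223.9]
orientation: [0.044, 0.706, 0.044, -0.706]
contact_force: [-0.1, -0.4, -2.2]
gripper_width: 16.7
```

{"api": "servo_tool", "payload": {
  "slide": [
    [0, 0, -0.03],
    [0, 0, -0.03],
    [0, 0, 0]
  ],
  "rotation": [
    [0, 0, 0],
    [0, 0, 0],
    [0, 0, 0]
  ],
  "gripper": [0, 0, 0]
}}

```text
time: 10.1
tcp_pos: [488.7, 23.7, 223.6]
orientation: [-0.044, -0.705, -0.044, 0.706]
contact_force: [-1.2, -1.8, -2.3]
gripper_width: 17.0
```

{"api": "servo_tool", "payload": {
  "slide": [
    [0, 0, -0.03],
    [0, 0, 0]
  ],
  "rotation": [
    [0, 0, 0],
    [0, 0, 0]
  ],
  "gripper": [0, 0]
}}

```text
time: 10.35
tcp_pos: [490.5, 23.8, 223.7]
orientation: [-0.044, -0.705, -0.043, 0.706]
contact_force: [-1.8, -3.8, -3.2]
gripper_width: 16.5
```

```bash
python3 go.py
```

```text
t 10.35 grasp [490.3  23.7  68.7] yaw 0.1236 down [-9.e-04 -7.e-04 -1.e+00] F [-1.8 -3.8 -3.2] M [-0.77  0.49 -0.56] w 16.5 jv 0.006
tip in shaker x 1.3 y 41.7 z 59.7 F along x,y: -2.2 -3.6
```

Contact is mostly sideways (−y at the tip), so the tip seems to sit against the left edge of the slot. I'll shift right a little and feel again.

{"api": "servo_tool", "payload": {
  "slide": [
    [0, 0, 0.03],
    [0, 0.03, 0],
    [0, 0.03, 0],
    [0, 0, 0]
  ],
  "rotation": [
    [0, 0, 0],
    [0, 0, 0],
    [0, 0, 0],
    [0, 0, 0]
  ],
  "gripper": [0, 0, 0, 0]
}}

```text
time: 10.85
tcp_pos: [489.5, 21.1, 224.0]
orientation: [0.044, 0.706, 0.045, -0.705]
contact_force: [-0.3, 0.9, -1.5]
gripper_width: 17.0
```

```bash
python3 go.py
```

```text
t 10.85 grasp [489.6  21.2  69. ] yaw 0.1259 down [ 9.e-04  8.e-04 -1.e+00] F [-0.3  0.9 -1.5] M [-0.03  0.03  0.01] w 17.0 jv 0.002
tip in shaker x 0.3 y 39.6 z 60.0 F along x,y: -0.2 1.0
```

{"api": "servo_tool", "payload": {
  "slide": [
    [0, 0, -0.03],
    [0, 0, -0.03],
    [0, 0, 0]
  ],
  "rotation": [
    [0, 0, 0],
    [0, 0, 0],
    [0, 0, 0]
  ],
  "gripper": [0, 0, 0]
}}

```text
time: 11.22
tcp_pos: [493.1, 21.2, 223.8]
orientation: [0.044, 0.706, 0.044, -0.706]
contact_force: [-0.4, -0.5, -1.1]
gripper_width: 17.1
```

```bash
python3 go.py
```

```text
t 11.22 grasp [493.1  21.2  68.8] yaw 0.125 down [ 2.e-04  2.e-04 -1.e+00] F [-0.4 -0.5 -1.1] M [0.02 0.07 0.02] w 17.1 jv 0.005
tip in shaker x 3.7 y 39.1 z 59.8 F along x,y: -0.4 -0.5
```

{"api": "servo_tool", "payload": {
  "slide": [
    [0, 0, -0.03],
    [0, 0, -0.03],
    [0, 0, 0]
  ],
  "rotation": [
    [0, 0, 0],
    [0, 0, 0],
    [0, 0, 0]
  ],
  "gripper": [0, 0, 0]
}}

```text
time: 11.6
tcp_pos: [496.6, 21.5, 223.8]
orientation: [0.044, 0.706, 0.044, -0.706]
contact_force: [1.1, -0.3, -2.2]
gripper_width: 17.0
```

```bash
python3 go.py
```

```text
t 11.6 grasp [496.6  21.5  68.8] yaw 0.1248 down [ 2.e-04  1.e-04 -1.e+00] F [ 1.1 -0.3 -2.2] M [0.   0.03 0.01] w 17.0 jv 0.007
tip in shaker x 7.2 y 38.9 z 59.8 F along x,y: 1.1 -0.4
```

{"api": "servo_tool", "payload": {
  "slide": [
    [0, 0, -0.03],
    [0, 0, -0.03],
    [0, 0, 0]
  ],
  "rotation": [
    [0, 0, 0],
    [0, 0, 0],
    [0, 0, 0]
  ],
  "gripper": [0, 0, 0]
}}

```text
time: 11.98
tcp_pos: [500.2, 22.0, 223.8]
orientation: [0.044, 0.706, 0.044, -0.706]
contact_force: [0.3, 0.6, -1.9]
gripper_width: 16.8
```

```bash
python3 go.py
```

```text
t 11.97 grasp [500.2  22.   68.8] yaw 0.1248 down [ 1.e-04  1.e-04 -1.e+00] F [ 0.3  0.6 -1.9] M [0.02 0.07 0.01] w 16.8 jv 0.006
tip in shaker x 10.8 y 38.9 z 59.8 F along x,y: 0.4 0.5
```

{"api": "servo_tool", "payload": {
  "slide": [
    [0, 0, -0.03],
    [0, 0, -0.03],
    [0, 0, 0]
  ],
  "rotation": [
    [0, 0, 0],
    [0, 0, 0],
    [0, 0, 0]
  ],
  "gripper": [0, 0, 0]
}}

```text
time: 12.35
tcp_pos: [503.3, 22.3, 223.7]
orientation: [-0.044, -0.705, -0.044, 0.706]
contact_force: [-2.6, -0.1, -2.2]
gripper_width: 17.1
```

```bash
python3 go.py
```

```text
t 12.35 grasp [503.2  22.3  68.7] yaw 0.1248 down [-1.e-03 -2.e-04 -1.e+00] F [-2.6 -0.1 -2.2] M [-0.07  0.57 -0.  ] w 17.1 jv 0.002
tip in shaker x 13.8 y 38.8 z 59.7 F along x,y: -2.6 0.2
```

{"api": "servo_tool", "payload": {
  "slide": [
    [0, 0, -0.03],
    [0, 0, -0.03],
    [0, 0, 0]
  ],
  "rotation": [
    [0, 0, 0],
    [0, 0, 0],
    [0, 0, 0]
  ],
  "gripper": [0, 0, 0]
}}

```text
time: 12.72
tcp_pos: [507.3, 22.9, 223.8]
orientation: [0.044, 0.706, 0.044, -0.706]
contact_force: [-2.5, -0.5, -1.9]
gripper_width: 17.0
```

```bash
python3 go.py
```

```text
t 12.72 grasp [507.4  22.9  68.8] yaw 0.1247 down [ 2.e-04  1.e-04 -1.e+00] F [-2.5 -0.5 -1.9] M [-0.11  0.6  -0.01] w 17.0 jv 0.003
tip in shaker x 18.1 y 38.9 z 59.8 F along x,y: -2.5 -0.2
```

{"api": "servo_tool", "payload": {
  "slide": [
    [0, 0, -0.03],
    [0, 0, -0.03],
    [0, 0, 0]
  ],
  "rotation": [
    [0, 0, 0],
    [0, 0, 0],
    [0, 0, 0]
  ],
  "gripper": [0, 0, 0]
}}

```text
time: 13.1
tcp_pos: [511.0, 23.3, 223.9]
orientation: [0.044, 0.706, 0.044, -0.706]
contact_force: [-2.1, 0.2, -2.4]
gripper_width: 16.8
```

```bash
python3 go.py
```

```text
t 13.1 grasp [511.   23.3  68.9] yaw 0.1248 down [ 3.e-04  2.e-04 -1.e+00] F [-2.1  0.2 -2.4] M [-0.1   0.59  0.01] w 16.8 jv 0.004
tip in shaker x 21.7 y 38.9 z 59.9 F along x,y: -2.1 0.5
```

{"api": "servo_tool", "payload": {
  "slide": [
    [0, 0, -0.03],
    [0, 0, -0.03],
    [0, 0, -0.03],
    [0, 0, -0.03],
    [0, 0, -0.03],
    [0, 0, -0.03],
    [0, 0, 0]
  ],
  "rotation": [
    [0, 0, 0],
    [0, 0, 0],
    [0, 0, 0],
    [0, 0, 0],
    [0, 0, 0],
    [0, 0, 0],
    [0, 0, 0]
  ],
  "gripper": [0, 0, 0, 0, 0, 0, 0]
}}

```text
time: 13.98
tcp_pos: [521.7, 24.7, 223.9]
orientation: [0.044, 0.706, 0.044, -0.706]
contact_force: [-1.7, -0.7, -1.6]
gripper_width: 16.9
```

```bash
python3 go.py
```

```text
t 13.97 grasp [521.8  24.7  68.9] yaw 0.1248 down [ 5.e-04  2.e-04 -1.e+00] F [-1.7 -0.7 -1.6] M [-0.03  0.54  0.04] w 16.9 jv 0.005
tip in shaker x 32.6 y 38.9 z 59.9 F along x,y: -1.7 -0.4
```

{"api": "servo_tool", "payload": {
  "slide": [
    [0, 0, -0.03],
    [0, 0, -0.03],
    [0, 0, 0]
  ],
  "rotation": [
    [0, 0, 0],
    [0, 0, 0],
    [0, 0, 0]
  ],
  "gripper": [0, 0, 0]
}}

```text
time: 14.35
tcp_pos: [524.6, 25.0, 223.7]
orientation: [-0.044, -0.705, -0.044, 0.706]
contact_force: [-5.5, 0.2, -0.6]
gripper_width: 17.1
```

```bash
python3 go.py
```

```text
t 14.35 grasp [524.4  24.9  68.7] yaw 0.1247 down [-1.5e-03 -3.0e-04 -1.0e+00] F [-5.5  0.2 -0.6] M [-0.08  1.01  0.02] w 17.1 jv 0.003
tip in shaker x 35.2 y 38.8 z 59.7 F along x,y: -5.4 0.9
```

{"api": "servo_tool", "payload": {
  "slide": [
    [0, 0, -0.03],
    [0, 0, -0.03],
    [0, 0, 0]
  ],
  "rotation": [
    [0, 0, 0],
    [0, 0, 0],
    [0, 0, 0]
  ],
  "gripper": [0, 0, 0]
}}

```text
time: 14.72
tcp_pos: [525.9, 25.1, 223.0]
orientation: [-0.045, -0.703, -0.044, 0.708]
contact_force: [-13.7, -1.2, 2.1]
gripper_width: 16.6
```

```bash
python3 go.py
```

```text
t 14.72 grasp [524.7  24.8  68. ] yaw 0.1251 down [-0.0075 -0.002  -1.    ] F [-13.7  -1.2   2.1] M [-0.2   2.26  0.1 ] w 16.6 jv 0.004
tip in shaker x 35.5 y 38.6 z 59.0 F along x,y: -13.7 0.5
```

{"api": "servo_tool", "payload": {
  "slide": [
    [0, 0, -0.04],
    [0, 0, -0.04],
    [0, 0, 0]
  ],
  "rotation": [
    [0, 0, 0],
    [0, 0, 0],
    [0, 0, 0]
  ],
  "gripper": [0, 0, 0]
}}

```text
time: 15.1
tcp_pos: [527.7, 25.5, 221.8]
orientation: [-0.045, -0.7, -0.043, 0.711]
contact_force: [-22.0, -0.7, 2.2]
gripper_width: 16.8
```

```bash
python3 go.py
```

```text
t 15.1 grasp [525.2  24.9  66.8] yaw 0.1259 down [-0.0159 -0.0038 -0.9999] F [-22.   -0.7   2.2] M [-0.19  4.09  0.27] w 16.8 jv 0.004
tip in shaker x 36.0 y 38.8 z 57.8 F along x,y: -21.9 2.0
```

{"api": "servo_tool", "payload": {
  "slide": [
    [0, 0, 0.1],
    [0, 0, 0.1],
    [0, 0, 0.2],
    [0, 0, 0.3],
    [0, 0, 0.4],
    [0, 0, 0.4],
    [0, 0, 0.3],
    [0, 0, 0.15],
    [0, 0, 0],
    [-0.4, 0, 0],
    [-0.7, 0, 0],
    [-0.7, 0, 0]
  ],
  "rotation": [
    [0, 0, 0],
    [0, 0, 0],
    [0, 0, 0],
    [0, 0, 0],
    [0, 0, 0],
    [0, 0, 0],
    [0, 0, 0],
    [0, 0, 0],
    [0, 0, 0],
    [0, 0, 0],
    [0, 0, 0],
    [0, 0, 0]
  ],
  "gripper": [0, 0, 0, 0, 0, 0, 0, 0, 0, 0, 0, 0]
}}

```text
time: 16.6
tcp_pos: [418.0, 11.8, 333.2]
orientation: [0.044, 0.706, 0.045, -0.706]
contact_force: [0.9, -0.2, -1.8]
gripper_width: 17.1
```

```bash
python3 go.py 411 -100 185 0.14; python3 - <<'E'
from h import *
t=capture("top"); np.save("t4.npy",t,allow_pickle=True); t0=np.load("top0.npy",allow_pickle=True).item()
s=capture("scene"); s0=np.load("scene0.npy",allow_pickle=True).item(); w=capture("wrist");np.save("w4.npy",w,allow_pickle=True)
c=lambda p:cv2.resize(p["image"][180:215,272:342],(400,200),interpolation=cv2.INTER_CUBIC)
d=lambda p:cv2.resize(p["image"][240:310,280:380],(400,280),interpolation=cv2.INTER_CUBIC)
o=np.zeros((600,800,3),np.uint8); o[:200,:400]=c(t0);o[:200,400:]=c(t); o[200:480,:400]=d(s0);o[200:480,400:]=d(s); o[480:600,:160]=cv2.resize(w["image"],(160,120)); cv2.imwrite("pics/m4.png",o)
for n,p in (("s0",s0),("s",s)):
  if n=="s":
    for q in ("bolt",): print(n,[(round(k["conf"],2),k["extent"]) for k in boxes_of(q,p)[:2]])
E
```

```text
t 16.6 grasp [418.1  11.9 178.2] yaw 0.1251 down [ 5.e-04  1.e-03 -1.e+00] F [ 0.9 -0.2 -1.8] M [-0.08 -0.05 -0.01] w 17.1 jv 0.918
rot units [-0.186 -0.008  0.012]
slide units after rot [-0.114  1.828  0.375] before [-0.115  1.833  0.348]
tip in shaker x -71.9 y 39.2 z 169.2 F along x,y: 0.9 -0.3
s [(0.69, [327.9, 266.7, 32.6, 4.3]), (0.6, [246.0, 218.3, 185.3, 166.0])]
```

View pics/m4.png

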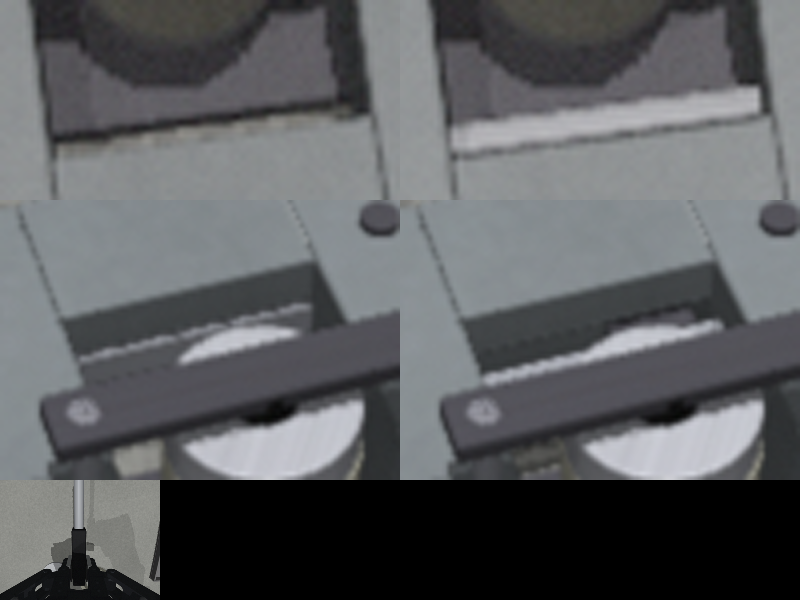

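The left panels are before and the right panels after: the steel bar has clearly moved back, and its top-view band is now at rows 90–150. I'll check the amount against the scene camera's scale while moving on.

```bash
python3 - <<'E'
from h import *
s0=np.load("scene0.npy",allow_pickle=True).item(); s=capture("scene")
u=np.array([np.cos(.125),np.sin(.125)]);v=np.array([-u[1],u[0]])
W=lambda x,y,z:np.r_[np.array([658,2.6])+x*u+y*v,z]
for z in (60,100): print(z,proj(s0,[W(x,y,z) for y in (-40,30) for x in (60,85)]).round(1).tolist())
for col in (305,312,345,352):
    for n,p in(("0",s0),("1",s)): print(col,n,p["image"][258:285,col].mean(1).round().astype(int).tolist())
E
python3 go.py 411 -100 185 0.14
```

```text
60 [[312.0, 291.8], [315.1, 300.0], [340.9, 284.9], [344.4, 292.9]]
100 [[311.8, 280.5], [315.1, 288.7], [341.4, 273.5], [344.9, 281.6]]
305 0 [137, 138, 138, 140, 140, 140, 139, 139, 136, 104, 73, 67, 68, 67, 67, 67, 67, 64, 66, 97, 135, 112, 83, 82, 83, 83, 82]
305 1 [139, 140, 141, 141, 142, 143, 142, 142, 138, 105, 74, 69, 68, 69, 68, 68, 67, 67, 63, 57, 60, 59, 59, 59, 91, 151, 170]
312 0 [139, 141, 141, 141, 140, 139, 135, 115, 82, 69, 67, 69, 68, 67, 66, 66, 68, 80, 128, 120, 89, 83, 84, 84, 82, 73, 80]
312 1 [142, 142, 144, 142, 142, 141, 138, 116, 84, 69, 68, 69, 69, 68, 68, 68, 69, 62, 58, 58, 59, 57, 74, 155, 175, 142, 101]
345 0 [89, 67, 67, 66, 67, 65, 65, 65, 65, 77, 125, 120, 96, 141, 183, 195, 192, 156, 105, 84, 84, 84, 85, 84, 83, 83, 83]
345 1 [92, 69, 68, 68, 67, 66, 67, 67, 65, 52, 62, 75, 88, 145, 187, 197, 195, 159, 107, 85, 85, 86, 86, 86, 85, 83, 84]
352 0 [69, 67, 68, 67, 66, 66, 66, 66, 101, 127, 106, 85, 80, 90, 158, 184, 136, 88, 84, 85, 84, 84, 82, 82, 83, 83, 84]
352 1 [71, 69, 68, 69, 68, 67, 68, 56, 48, 63, 79, 84, 84, 133, 181, 189, 137, 89, 85, 85, 86, 85, 84, 84, 85, 85, 85]
t 16.85 grasp [417.5  11.3 176.5] yaw 0.1242 down [ 4.e-04 -0.e+00 -1.e+00] F [-0.2 -0.9 -1.9] M [ 0.02  0.01 -0.  ] w 16.9 jv 0.018
rot units [-0.197 -0.005 -0.001]
slide units after rot [-0.141  1.822  0.366] before [-0.141  1.828  0.337]
tip in shaker x -72.5 y 38.5 z 167.5 F along x,y: -0.3 -0.9
```

The bar's rear edge moved about 7 px, which is about 22 mm. That agrees with the felt travel from contact at 11–14 mm to a hard stop at 35 mm. Now the tray.

{"api": "servo_tool", "payload": {
  "slide": [
    [0, 0, 0.3],
    [0, 0.3, 0.5],
    [0, 0.7, 0.4],
    [0, 0.8, 0.25],
    [0, 0.8, 0],
    [0, 0.8, 0],
    [0, 0.8, 0],
    [0, 0.7, 0],
    [0, 0.4, 0],
    [0, 0.14, 0],
    [0, 0, 0],
    [0, 0, 0]
  ],
  "rotation": [
    [-0.2, 0, 0],
    [0, 0, 0],
    [0, 0, 0],
    [0, 0, 0],
    [0, 0, 0],
    [0, 0, 0],
    [0, 0, 0],
    [0, 0, 0],
    [0, 0, 0],
    [0, 0, 0],
    [0, 0, 0],
    [0, 0, 0]
  ],
  "gripper": [0, 0, 0, 0, 0, 0, 0, 0, 0, 0, 0, 0]
}}

```text
time: 18.35
tcp_pos: [377.0, -322.3, 331.6]
orientation: [-0.05, -0.705, -0.051, 0.706]
contact_force: [0.0, -0.2, -1.4]
gripper_width: 16.6
```

```bash
python3 go.py 377 -324 27 0.14; python3 - <<'E'
from h import *
w=capture("wrist"); np.save("w5.npy",w,allow_pickle=True); im=w["image"].copy()
c,s=np.cos(.139),np.sin(.139)
L=np.array([[130,80],[130,-80],[-130,-80],[-130,80]]); X=np.c_[444+c*L[:,0]-s*L[:,1],-314.7+s*L[:,0]+c*L[:,1],np.full(4,25)]
cv2.polylines(im,[proj(w,X).round().astype(int)],True,(0,0,255),1); cv2.imwrite("pics/w5.png",im)
S=np.load("scene0.npy",allow_pickle=True).item()
print("jug base approx", ray(S,[[93,291]],0).round(), "top", ray(np.load("top0.npy",allow_pickle=True).item(),[[510,262]],210).round())
E
```

```text
t 18.35 grasp [ 376.9 -322.1  176.6] yaw 0.1424 down [-6.e-04  9.e-04 -1.e+00] F [ 0.  -0.2 -1.4] M [-0.02  0.07  0.03] w 16.6 jv 0.008
rot units [0.03  0.006 0.013]
slide units after rot [2.493 0.029 0.003] before [2.493e+00 3.100e-02 2.000e-03]
tip in shaker x -154.4 y -284.3 z 167.6 F along x,y: -0.0 -0.2
jug base approx [[ 580. -549.    0.]] top [[ 533. -491.  210.]]
```

View pics/w5.png

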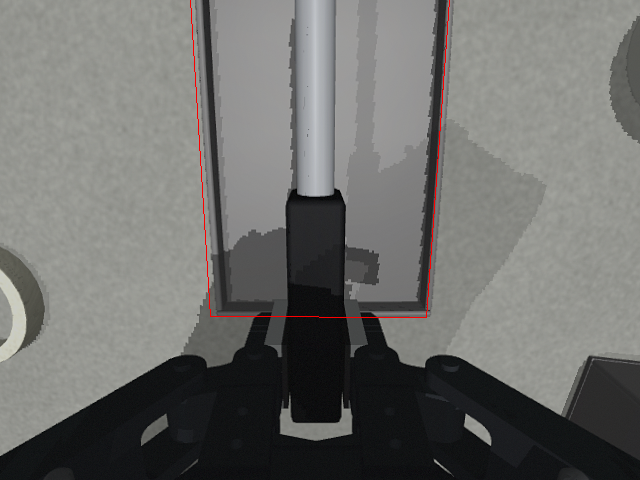

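The tray's rear edge is at row 313 (predicted 317) and its sides are at columns 205–450. The rod lies along its middle, so I'm lowering it.

{"api": "servo_tool", "payload": {
  "slide": [
    [0.4, 0.03, 0],
    [0.6, 0, 0],
    [0.6, 0, 0],
    [0.5, 0, 0],
    [0.25, 0, 0],
    [0.08, 0, 0],
    [0, 0, 0],
    [0, 0, 0]
  ],
  "rotation": [
    [0, 0, 0],
    [0, 0, 0],
    [0, 0, 0],
    [0, 0, 0],
    [0, 0, 0],
    [0, 0, 0],
    [0, 0, 0],
    [0, 0, 0]
  ],
  "gripper": [0, 0, 0, 0, 0, 0, 0, 0]
}}

```text
time: 19.4
tcp_pos: [377.4, -325.5, 187.0]
orientation: [0.05, 0.706, 0.049, -0.705]
contact_force: [-0.5, -0.8, -1.5]
gripper_width: 17.5
```

```bash
python3 go.py 377 -324 26.5 0.14
```

```text
t 19.4 grasp [ 377.6 -325.7   32. ] yaw 0.1407 down [ 0.0013 -0.0011 -1.    ] F [-0.5 -0.8 -1.5] M [-0.02  0.09  0.05] w 17.5 jv 0.004
rot units [ 0.008 -0.014 -0.016]
slide units after rot [ 0.091 -0.026  0.004] before [ 0.091 -0.026  0.004]
tip in shaker x -154.1 y -288.2 z 23.0 F along x,y: -0.6 -0.8
```

{"api": "servo_tool", "payload": {
  "slide": [
    [0.04, 0, 0],
    [0.03, 0, 0],
    [0, 0, 0]
  ],
  "rotation": [
    [0, 0, 0],
    [0, 0, 0],
    [0, 0, 0]
  ],
  "gripper": [0, 0, 0]
}}

```text
time: 19.77
tcp_pos: [377.1, -325.3, 181.8]
orientation: [-0.05, -0.705, -0.05, 0.705]
contact_force: [0.9, 0.0, -3.1]
gripper_width: 16.7
```

```bash
python3 go.py 377 -324 26.5 0.14
```

```text
t 19.77 grasp [ 377.  -325.3   26.8] yaw 0.1408 down [-1.e-04  1.e-04 -1.e+00] F [ 0.9  0.  -3.1] M [-0.01  0.05  0.  ] w 16.7 jv 0.003
rot units [0.01  0.001 0.002]
slide units after rot [ 0.005 -0.022 -0.002] before [ 0.005 -0.022 -0.002]
tip in shaker x -154.6 y -287.7 z 17.8 F along x,y: 0.9 -0.1
```

{"api": "servo_tool", "payload": {
  "slide": [
    [0.02, 0, 0],
    [0, 0, 0]
  ],
  "rotation": [
    [0, 0, 0],
    [0, 0, 0]
  ],
  "gripper": [0, 0]
}}

```text
time: 20.02
tcp_pos: [377.2, -325.3, 181.3]
orientation: [0.05, 0.705, 0.05, -0.705]
contact_force: [-0.8, 1.7, 7.4]
gripper_width: 16.9
```

```bash
python3 go.py
```

```text
t 20.02 grasp [ 377.2 -325.4   26.3] yaw 0.1409 down [ 1.e-04 -6.e-04 -1.e+00] F [-0.8  1.7  7.4] M [ 0.25  0.61 -0.04] w 16.9 jv 0.002
tip in shaker x -154.5 y -287.8 z 17.3 F along x,y: -0.6 1.8
```

{"api": "servo_tool", "payload": {
  "slide": [
    [0, 0, 0],
    [0, 0, 0],
    [0, 0, 0],
    [0, 0, 0],
    [-0.2, 0, 0],
    [-0.5, 0, 0],
    [-0.8, 0, 0],
    [-0.8, 0, 0],
    [-0.5, 0, 0],
    [-0.2, 0, 0],
    [0, 0, 0]
  ],
  "rotation": [
    [0, 0, 0],
    [0, 0, 0],
    [0, 0, 0],
    [0, 0, 0],
    [0, 0, 0],
    [0, 0, 0],
    [0, 0, 0],
    [0, 0, 0],
    [0, 0, 0],
    [0, 0, 0],
    [0, 0, 0]
  ],
  "gripper": [0.3, 0.5, 0.6, 0.6, 0.6, 0.6, 0.6, 0.6, 0.6, 0.6, 0.6]
}}

```text
time: 21.4
tcp_pos: [377.0, -325.3, 361.0]
orientation: [0.05, 0.706, 0.049, -0.705]
contact_force: [-0.3, -0.4, 0.2]
gripper_width: 51.0
```

```bash
python3 go.py; python3 - <<'E'
from h import *
w=capture("wrist"); s=capture("scene"); t=capture("top")
o=np.zeros((600,800,3),np.uint8); o[:300,:400]=cv2.resize(w["image"],(400,300)); o[:300,400:]=cv2.resize(s["image"][130:400,120:480],(400,300)); o[300:,:400]=cv2.resize(t["image"][100:400,130:530],(400,300)); o[300:,400:]=cv2.resize(s["image"][180:300,140:300],(400,300)); cv2.imwrite("pics/m6.png",o)
for q in ("cup","tin","jug","flask","rod_grip"): print(q,[(round(k["conf"],2),np.round(k["extent"]).tolist()) for k in boxes_of(q,s)[:1]])
E
```

```text
t 21.4 grasp [ 377.1 -325.4  206. ] yaw 0.1405 down [ 6.e-04 -8.e-04 -1.e+00] F [-0.3 -0.4  0.2] M [-0.04 -0.02 -0.  ] w 51.0 jv 0.029
tip in shaker x -154.6 y -287.9 z 197.0 F along x,y: -0.3 -0.4
cup [(0.81, [451.0, 241.0, 42.0, 51.0])]
tin [(0.84, [131.0, 274.0, 55.0, 66.0])]
jug [(0.77, [48.0, 211.0, 60.0, 85.0])]
flask [(0.62, [503.0, 159.0, 40.0, 66.0])]
rod_grip [(0.55, [178.0, 208.0, 18.0, 54.0])]
```

View pics/m6.png

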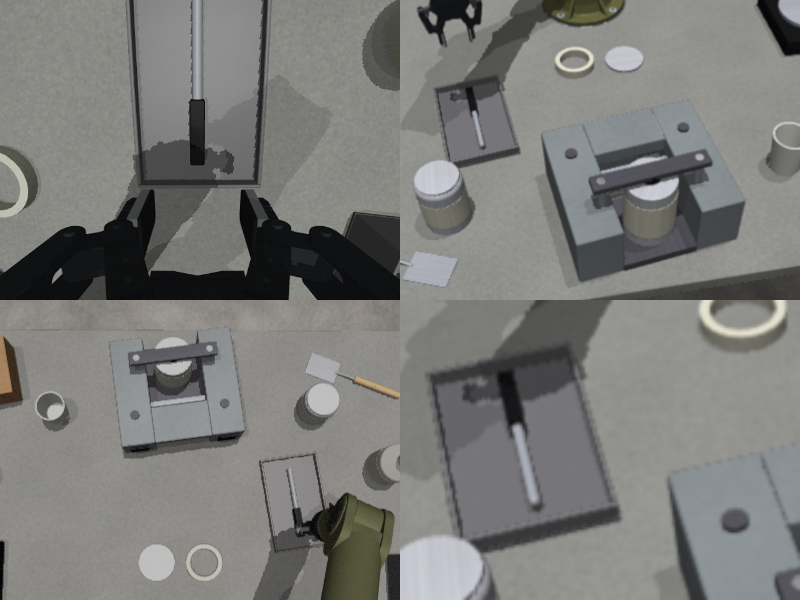

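The rod lies flat inside the tray, clear of the walls. The bar still shows fully back in the top view, the other objects stand where they were, and the hand is clear, so I'm handing in.

```bash
python3 -c "
from station import env
print(env.job_done())"
```

```text
the job is handed in; nothing more can be done
None
```

The release bar is pushed back to its stop, the rod is drawn out and lying flat in the tool tray, and the job was handed in at about 21.6 s of the 61 s allowed.

- **Slot:** I started feeling at the left end of the search range, and the first touch was already on the slot's left edge. I shifted 3 to 4 mm right and the tip went in, at about 39 mm left of mid-face.
- **Bar:** It moved at about 2.5 N and then hit a hard stop, where I pushed to 22 N. The felt travel was 21 to 24 mm, and the scene picture gives about 22 mm. Part of the bar is hidden there, so that figure leans on the bar's depth in the top view. With a start between 0 and 4 mm, both fit a bar that is fully back.
- **Last checks:** The final pictures show the rod flat in the tray, clear of the walls, and the bar still back. The gripper is open about 180 mm above the rod, with no contact force.
- **Other objects:** The cup, tin and jug were found within about 3 px of where they started. The flask's box came out 5 px off at lower confidence. Nothing came near it, so I took that as detector noise, but I did not check it further.
- **Disagreement:** The shaker's 296 mm depth did not match its outline from above when measured from the housing front. I placed it by its front edges and found the face by touch.

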